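Put the empty parts cups away behind the bifold door

ROBOT

A 6-joint arm with a two-finger parallel gripper is mounted at the origin on the work surface. World frame = base frame: x ahead of the robot, y to its left, z up, the work surface at z = 0. Lengths are in m, angles in degrees, forces in N, time in s.
With the tool pointing down it reaches from about 0.375 to 0.9 m from the base axis. Payload 3.1 kg.
Tool frame: the origin (TCP) lies at the very end of the fingers, on their centre line; the grasp point (between the pads) lies 19 mm behind it; z points along the fingers, y is the line along which they close (so a half turn about z gives the same grasp; the last joint's range is limited). The gripper opens to 87 mm and grips with 3 to 60 N. Pads are 19 mm wide; open, the fingers measure 117 mm over their backs; the gripper's body (75 mm by 190 mm) begins 51 mm behind the grasp point.
Start: joints at [55.892, 30.224, 82.088, -0, 67.689, -10.227], TCP at [0.253, 0.571, 0.223] pointing down, gripper open.
Joint ranges: [-176.69, 176.69], [-43.24, 126.21], [12.49, 139.97], [-82, 262], [0, 151.66], [-163.58, 163.58]. Speed limits (degrees/s): [159.86, 159.86, 180, 180, 180, 180].

INTERFACE

Orientations are given as a 3x3 rotation matrix whose columns are the frame's x, y, z axes.
In Python, from rig import readout, cams, bot gives the robot as it stands.
- The arm moves only by the shell command python3 -m inch 'ROWS'. ROWS is JSON, a list of rows, each a list of 5 numbers: the shift along the world's x, y, z in cm, then the turn about the world's z in degrees, then the finger opening in cm, from 0 to 8.7. In form: [[dx, dy, dz, twist, fingers], ...]. A call has 1 to 10 rows; each row is the pose to reach, as a shift and turn from the pose commanded when the call began; what a row does not reach only later rows make up. A row lasts 1/12 s, in which the tool goes at most 41.7 mm and 7.16 degrees, less where a joint would pass 70% of its speed; a pose out of reach is approached as far as the arm can. A call with a gripper value outside its range is refused whole. The fingers move at their own pace and stop on an object; the grip force is fixed at half the most. Time passes only in rows, so rows that repeat a pose let the fingers close. It gives the time, the measured TCP pose, the force, the opening and the grip force at its end, in the units of the state.
- readout.read_state(): the state, without advancing time (a new reading comes with each control period).
- cams.capture(name): name is "scene" or "side" or "wrist"; returns a dict with "image" (400x640x3 uint8, blue, green, red), "intrinsics" (3x3 intrinsics, pixels), "xyz" and "rotation" of the camera in the world; the wrist camera has in their place "tool_from_camera" (4x4, takes a point from camera to tool coordinates, whose origin is the TCP and whose axes are the flange's). Camera axes: x right, y down, z forward; pixel columns grow to the right and rows downward; lengths in m; the calibration is good to about 2 mm. A picture is of the moment at which its call begins: read the wrist's pose just before it. There is no depth.
- bot.hand_in(): hands the job in; it is judged then, once.
The state is a dict: "time_s": time; "joint_positions": joint angles; "qvel": joint speeds; "tau": joint torques, N m; "position": TCP position; "tcp_rot": TCP orientation; "force": force on the tool from outside, world axes, zero at the start; "moment": the same for the moment, N m; "opening": opening from 0.0 (shut) to 1.0 (fully open); "grasp_force": force on a finger pad.
Only numpy, scipy, OpenCV 4.12 (cv2) and the standard library are available. Lean on these libraries where they do the work, as an engineer would, in place of code of your own. Each camera call takes 0.05 s, during which the arm holds its last target. There are 200 camera calls.

TASK

Pull the bifold door of the glass parts case open until it is folded right back, take the two empty black cups from the counter and nest them upright into the like cup standing in the case, so that all three make one stack, lowering each in rather than dropping it. Then draw the bifold door fully shut again, and leave the other things on the counter where they are.

Things in the scene. Friction and masses are not known exactly. Their poses are not given: they have to be found in the camera images.
- case: Glass parts case in a wooden frame, fixed to the counter, its door side turned to the right and half towards the robot: 320 wide (y), 190 deep (x), 280 high; side, back and roof panes are clear glass, and the roof covers all of it. Origin: underside, middle of the door opening, in the plane of the door's hinges; x points level into the case, z up. Floor top at z = 20 mm.
- sill (a point): Middle of the opening's lower edge: case x = 0, y = 0, z = 20 mm, axes as the case's. The opening is 280 wide (140 either side) and 242 high, up to the header with the track (z 262 to 280), which stands out 16 mm in front (to x = -16). The inside is reached only through the opening, under header and roof, with the tool tilted some 40 degrees from vertical.
- jamb (a point): Foot of the fixed door pivot: case x = 0, y = -140 mm, z = 24, axes as the case's. The first panel turns about the upright axis through it. Both panels are wood, 140 wide, 12 thick, z 24 to 258, hinge axes in their inner faces; closed, they fill the opening in front of x = 0. No spring, no latch: the door stays where it is left and moves with about 1 to 3 N at the handle.
- fold (a joint): Fold angle q of the bifold door, rad: 0 shut flat, 1.45 at the stop, folded right back; it starts a little ajar. The first panel turns by q about the jamb, its free edge (the fold line) coming out in front of the case; the lead panel is hinged there and its far edge runs in the track along x = 0 towards the jamb, so the lead panel turns by q the other way (clockwise from above).
- pull (a point): Grip point of the handle, an upright round steel bar on the lead panel, 9 thick, 90 long, held by a leg at each end; 18 below the upper leg, 30 from the fold line, 34 off the outer face, 232 above the counter. Its axes turn with the panel: x through the panel inwards, y along it away from the fold line, z up. In the case frame (mm): x = -110 sin q - 46 cos q, y = -140 + 170 cos q + 46 sin q.
- cup_a_mid (a point): Centre, half-way up, of one of two loose empty black plastic cups on the counter (about 40 g). The three cups are alike, round, 42 high, open at the top (z up). Collar straight, 60 outside and 55 inside diameter, 26 to 42 above the foot, with a flat shoulder below; under it the body tapers from 51 to 35 at the foot. Nested, the shoulder rests on the rim below and the cup stands 16 higher.
- cup_b_mid (a point): Centre, half-way up, of the other loose empty black cup on the counter; the same as cup_a.
- cup_in_mid (a point): Centre, half-way up, of the third such cup, standing loose and upright on the floor of the case, 50 to 65 mm behind the door plane and 0 to 50 mm from its middle towards +y of the case; the stack is built on it.
- coaster: Brown ceramic tile coaster, 100 x 100 x 8 mm, flat on the counter; origin under its centre. Bystander.
- calculator: Yellow plastic desk calculator, 160 x 110 x 43 mm, loose on the counter; origin under its centre. Bystander.
- punch: Brass punch with a turned wooden handle, 132 long, 25 thick, lying loose on the counter along its x; origin on the counter under its middle. Bystander.
- press: Hand press bolted to the counter, far to the right, about 200 x 130 mm and 355 high with its lever; origin under its bed. Fixed.
Things that resemble listed ones, but are neither listed nor needed, are in the scene too. What is shaped like the part that bears cup_a_mid but blue or red is not meant.

How it is judged:
By the outcome, as a careful person would: the job done as asked, in the order asked, and still so for the second after the job is handed in, with the robot touching nothing.
It also fails if it takes over 72 s, if anything falls off the work surface, if the arm or the gripper's body presses on something with over 40 N, if the wrist force passes 120 N, or if a joint passes its speed limit or range.

## Working session

There is one attempt and no reset: what is moved stays moved. The work goes in short steps, Python scripts to look and compute and a shell command to move; the robot and the scene stay as the last step left them, time stands still between calls to the robot, and variables do not carry over. Pictures are saved under pics/ and viewed, at most 10 in all, crops included, and the job is handed in when it is done.

```bash
ls; mkdir -p pics; cat > h.py <<'E'
import numpy as np, cv2
from rig import readout, cams, bot
def cap(name,fn=None):
    s=readout.read_state(); c=cams.capture(name)
    if fn: cv2.imwrite('pics/'+fn,c['image'])
    if 'xyz' in c: R=np.array(c['rotation']);t=np.array(c['xyz'])
    else:
        T=np.array(c['tool_from_camera']);Rt=np.array(s['tcp_rot'])
        R=Rt@T[:3,:3];t=Rt@T[:3,3]+np.array(s['position'])
    return c['image'],np.array(c['intrinsics']),R,t
def ray(K,R,t,u,v,z):
    d=R@np.linalg.solve(K,[u,v,1.]); return t+d*(z-t[2])/d[2]
def proj(K,R,t,P):
    p=(np.atleast_2d(P)-t)@R; q=p@K.T; return q[:,:2]/q[:,2:]
E
python3 - <<'E'
from h import *
a=cap('scene','scene0.png');b=cap('side','side0.png')
for x in (a,b): print(np.round(x[1],1).tolist(),np.round(x[2],3).tolist(),np.round(x[3],3))
cv2.imwrite('pics/s0.png',a[0]);
s=readout.read_state();print(s)
E
```

```text
pics
[[513.7, 0.0, 324.8], [0.0, 513.7, 193.1], [0.0, 0.0, 1.0]] [[0.37, 0.853, -0.368], [0.929, -0.339, 0.15], [0.004, -0.397, -0.918]] [ 1.127 -0.397  1.668]
[[453.8, 0.0, 316.8], [0.0, 453.8, 194.1], [0.0, 0.0, 1.0]] [[-0.813, 0.553, -0.183], [0.582, 0.767, -0.27], [-0.009, -0.326, -0.945]] [0.77  0.216 1.482]
{'time_s': 0.1, 'joint_positions': array([ 5.58947791e+01,  3.02734821e+01,  8.21466358e+01, -5.95929924e-04,
        6.76881426e+01, -1.02262632e+01]), 'qvel': array([ 0.00609621, -0.08839636, -0.04174047, -0.02189606,  0.01883601,
        0.03695812]), 'tau': array([ 3.77465749e-04, -4.40986240e+01, -1.77151698e+01,  6.35508145e-02,
        5.33925625e-02, -5.60200419e-05]), 'position': array([0.25261047, 0.57098736, 0.22168453]), 'tcp_rot': array([[-9.14404115e-01,  4.04801196e-01, -1.05150353e-03],
       [ 4.04802430e-01,  9.14402826e-01, -1.56992009e-03],
       [ 3.25992268e-04, -1.86119258e-03, -9.99998215e-01]]), 'force': array([ 0.32971307, -0.49670684,  0.37845315]), 'moment': array([-0.01453813,  0.06540822, -0.00562182]), 'grasp_force': 0.0, 'opening': 0.9971163095024015}
```

View pics/scene0.png

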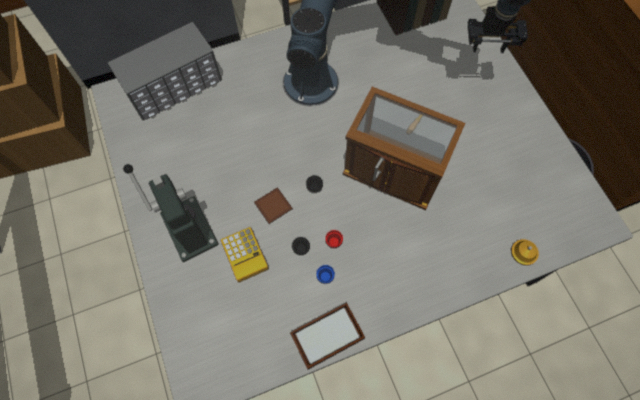

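View pics/side0.png

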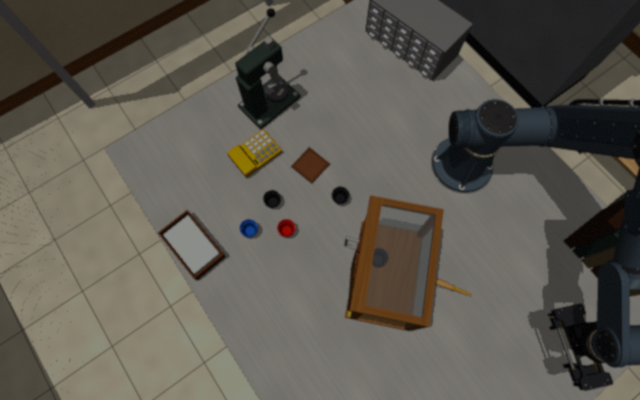

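The black cups are at scene (314,184) and (301,245), side (340,196) and (272,199). Look-alikes are the red cup at scene (334,239), the blue cup at (325,274) and the third black cup inside the case at side (380,258), which is the base of the stack. The case is around scene (405,145), and the handle is near scene (378,168) / side (350,243). Next I'll take one close crop of both views.

```bash
python3 - <<'E'
from h import *
a=cv2.imread('pics/scene0.png')[75:275,270:480];b=cv2.imread('pics/side0.png')[150:350,225:475]
a=cv2.resize(a,None,fx=1.8*1,fy=1.8,interpolation=3);b=cv2.resize(b,None,fx=1.68,fy=1.68,interpolation=3)
# separate scales: a 1.8 , b 1.68
b=cv2.copyMakeBorder(b,0,a.shape[0]-b.shape[0],0,0,0)
cv2.imwrite('pics/crop1.png',np.hstack([a,b])); print(a.shape,b.shape)
A=cap('scene');B=cap('side')
for n,X,pts in (('scene',A,[(314,184),(301,245)]),('side',B,[(340,196),(272,199)])):
  for p in pts: print(n,p,ray(*X[1:],*p,0.030).round(4))
E
python3 -m inch --help | head -30
```

```text
(360, 378, 3) (360, 420, 3)
scene (314, 184) [ 0.4247 -0.1505  0.03  ]
scene (301, 245) [ 0.6165 -0.2715  0.03  ]
side (340, 196) [ 0.4291 -0.1472  0.03  ]
side (272, 199) [ 0.6216 -0.2727  0.03  ]invalid input: not JSON, or not a number
```

View pics/crop1.png

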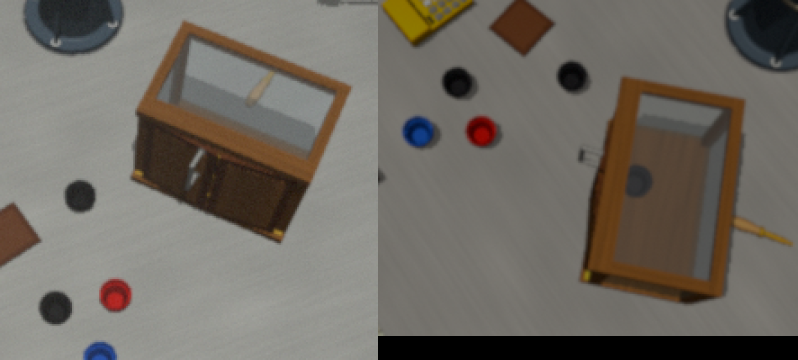

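```bash
python3 - <<'E'
from h import *
A=cap('scene');B=cap('side')
for n,X,pts,o,s in (('scene',A,[(185,22),(350,88),(308,182),(137,112)],(270,75),1.8),('side',B,[(622,78),(744,99),(722,296),(590,270)],(225-378/1.68,150),1.68)):
  for p in pts: print(n,ray(*X[1:],p[0]/s+o[0],p[1]/s+o[1],0.28).round(4))
E
```

```text
scene [0.2817 0.1133 0.28  ]
scene [0.513  0.3246 0.28  ]
scene [0.6479 0.1746 0.28  ]
scene [ 0.4206 -0.0382  0.28  ]
side [ 0.42   -0.0343  0.28  ]
side [0.2798 0.1117 0.28  ]
side [0.511  0.3292 0.28  ]
side [0.6501 0.1824 0.28  ]
```

```bash
cat >> h.py <<'E'
O=np.array([.5249,.0818]); YA=np.array([-.7313,-.682]); XA=np.array([-.682,.7313])
def case(x,y,z=0): p=O+XA*x+YA*y; return np.array([p[0],p[1],z])
def pull(q,z=.232): return case(-.110*np.sin(q)-.046*np.cos(q),-.140+.170*np.cos(q)+.046*np.sin(q),z)
E
python3 - <<'E'
from h import *
A=cap('scene');B=cap('side')
print(ray(*B[1:],347,241.7,.250), ray(*A[1:],202/1.8+270,150/1.8+75,.25),ray(*A[1:],190/1.8+270,188/1.8+75,.16))
for q in (0,.1,.2,.3,.4): print(q,pull(q).round(4),*[proj(*X[1:],[pull(q,.25),pull(q,.16)]).round(1).tolist() for X in (A,B)])
E
python3 -m inch '[[0,0,16,0,8.7],[0,0,16,0,8.7],[0,0,16,-10,8.7],[0,0,16,-20,8.7],[30,-57,16,-40,8.7],[30,-57,16,-40,8.7],[30,-57,16,-40,8.7],[30,-57,16,-40,8.7],[30,-57,16,-40,8.7],[30,-57,16,-40,8.7]]'
```

```text
[0.54464959 0.02649491 0.25      ] [0.51559113 0.04471722 0.25      ] [0.53881918 0.02107099 0.16      ]
0 [0.5343 0.0277 0.232 ] [[379.7, 165.2], [376.9, 177.6]] [[350.2, 239.9], [348.4, 246.9]]
0.1 [0.5389 0.0173 0.232 ] [[377.2, 167.5], [374.5, 179.9]] [[346.7, 237.9], [345.0, 245.0]]
0.2 [0.5444 0.0085 0.232 ] [[375.3, 170.0], [372.7, 182.2]] [[343.2, 236.5], [341.8, 243.7]]
0.3 [0.5507 0.0013 0.232 ] [[374.0, 172.5], [371.5, 184.6]] [[339.8, 235.8], [338.6, 243.0]]
0.4 [ 0.5578 -0.004   0.232 ] [[373.4, 175.0], [370.8, 187.0]] [[336.6, 235.7], [335.7, 242.9]]
time_s: 1.23
position: [0.3697, 0.3485, 0.3828]
tcp_rot: [[-0.441, 0.898, 0.001], [0.898, 0.441, 0.0], [-0.0, 0.001, -1.0]]
force: [1.6, 0.2, 0.1]
opening: 1.001
grasp_force: 0.0
```

```bash
python3 -m inch '[[18,-35,0,0,8.7],[18,-35,0,0,8.7],[18,-35,0,0,8.7],[18,-35,0,0,8.7],[18,-35,0,0,8.7],[18,-35,0,0,8.7],[18,-35,0,0,8.7],[18,-35,0,0,8.7],[18,-35,0,0,8.7],[18,-35,0,0,8.7]]'
python3 - <<'E'
from h import *
s=readout.read_state();print(s['position'],s['joint_positions'].round(1))
X=cap('wrist','w1.png')
print(X[2].round(3).tolist(),X[3])
for q in (0,.1,.2,.3): print(q,proj(*X[1:],[pull(q,.25),pull(q,.16)]).round(1).tolist())
E
```

```text
time_s: 2.07
position: [0.5515, -0.0045, 0.3824]
tcp_rot: [[-0.437, 0.9, 0.002], [0.9, 0.437, -0.002], [-0.003, 0.0, -1.0]]
force: [0.0, 1.0, -0.5]
opening: 0.999
grasp_force: 0.0
[ 0.5514738  -0.00454743  0.38238708] [-12.   15.9  79.7  -0.1  84.3 -37.9]
[[0.899, 0.422, 0.115], [0.437, -0.869, -0.233], [0.001, 0.26, -0.966]] [0.52104809 0.05879839 0.54421703]
0 [[317.2, 156.6], [317.6, 148.7]]
0.1 [[316.8, 167.8], [317.3, 157.4]]
0.2 [[317.9, 177.7], [318.1, 165.2]]
0.3 [[320.3, 186.4], [320.0, 172.0]]
```

View pics/w1.png

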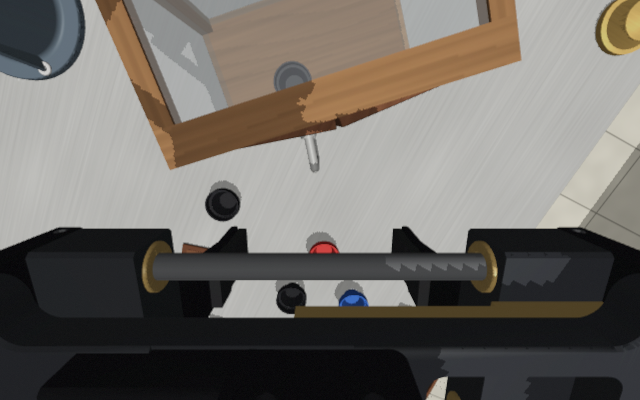

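```bash
python3 - <<'E'
from h import *
X=cap('wrist')
for p in [(171,168),(521,60)]: 
  w=ray(*X[1:],*p,.28); print('corner',w.round(4), 'in case',(w[:2]-O)@XA,(w[:2]-O)@YA)
w=ray(*X[1:],314.5,166,.25);print('bar',w, (w[:2]-O)@XA,(w[:2]-O)@YA)
w=ray(*X[1:],292,80,.062);print('cup_in top',w, (w[:2]-O)@XA,(w[:2]-O)@YA)
w=ray(*X[1:],340,122,.258);print('fold',w, (w[:2]-O)@XA,(w[:2]-O)@YA)
A=cap('side');
w=ray(*A[1:],380,258,.055);print('cup_in side',w, (w[:2]-O)@XA,(w[:2]-O)@YA)
im=cv2.imread('pics/w1.png')[40:240,180:447]; cv2.imwrite('pics/w1c.png',cv2.resize(im,None,fx=3,fy=3,interpolation=3))
E
```

```text
corner [ 0.4182 -0.0384  0.28  ] in case -0.01510742563492061 0.15998234913613635
corner [0.6524 0.1757 0.28  ] in case -0.018281429205328215 -0.15723029077990816
bar [0.53711624 0.01625696 0.25      ] -0.0562631017006221 0.03576662048862635
cup_in top [0.45761839 0.09528371 0.062     ] 0.05574669235704405 0.0400071505681573
fold [0.54039483 0.06590582 0.258     ] -0.022190886443883444 -0.0004915341336185226
cup_in side [0.45583531 0.09970608 0.055     ] 0.060196835579783614 0.03829506503775888
```

View pics/w1c.png

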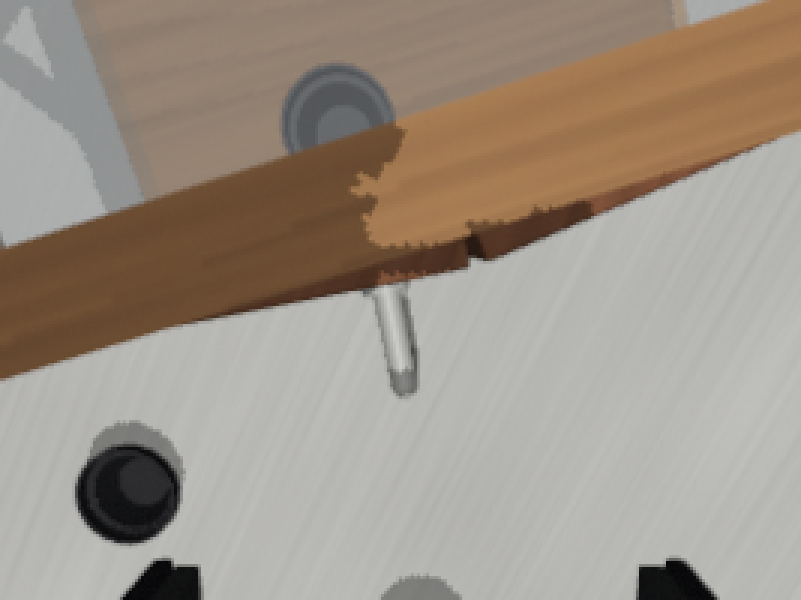

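```bash
python3 -m inch '[[-1.35,2.0,-3,6,6],[-1.35,2.0,-6,11,6],[-1.35,2.0,-10,11,6],[-1.35,2.0,-14,11,6],[-1.35,2.0,-16.7,11,6],[-1.35,2.0,-16.7,11,6]]'
python3 - <<'E'
from h import *
X=cap('wrist','w2.png'); im=X[0][100:400,120:520]; cv2.imwrite('pics/w2c.png',cv2.resize(im,None,fx=2,fy=2,interpolation=3))
E
```

```text
time_s: 2.72
position: [0.5323, 0.0225, 0.2117]
tcp_rot: [[-0.605, 0.796, -0.009], [0.796, 0.605, 0.002], [0.007, -0.006, -1.0]]
force: [1.3, 0.3, 0.0]
opening: 0.706
grasp_force: 0.0
```

View pics/w2c.png

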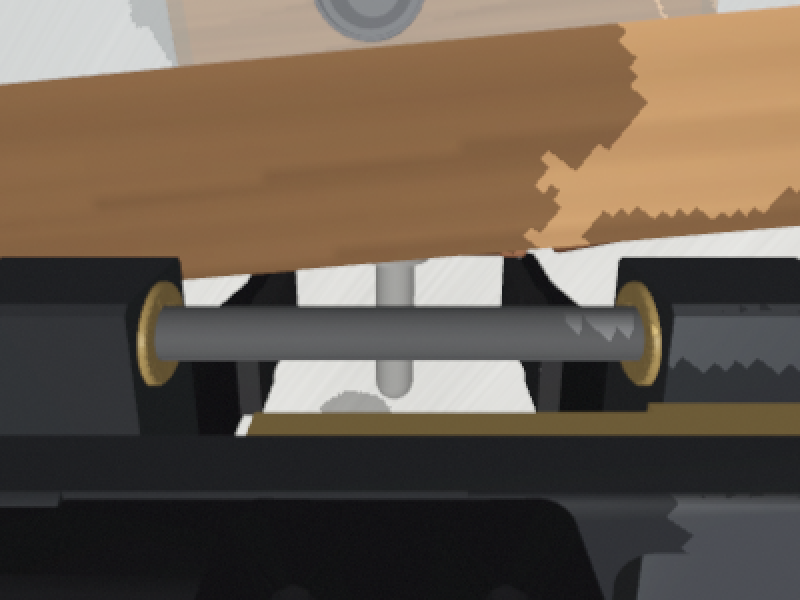

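```bash
python3 - <<'E'
from h import *
X=cap('wrist');s=readout.read_state();print(s['position'],s['qvel'].round(2))
w=ray(*X[1:],120+394/2,100+393/2,.25);print(w,(w-s['position'])@s['tcp_rot'])
E
```

```text
[0.53514475 0.02175608 0.21549365] [-0.42 -1.66 -2.07 -0.12  0.07 -0.06]
[0.54130161 0.01135479 0.25      ] [-0.01195421 -0.00141639 -0.0345235 ]
```

```bash
python3 -m inch '[[0,0,0,0,6],[0,0,0,0,6],[0,0,0,0,6]]'
```

```text
time_s: 3.07
position: [0.5366, 0.0205, 0.2171]
tcp_rot: [[-0.604, 0.797, 0.003], [0.797, 0.604, -0.0], [-0.002, 0.002, -1.0]]
force: [-0.5, 0.1, 0.6]
opening: 0.689
grasp_force: 0.0
```

```bash
python3 -m inch '[[0.2,-0.65,-0.2,0,6],[0.2,-0.65,-0.2,0,3],[0.2,-0.65,-0.2,0,0.5],[0.2,-0.65,-0.2,0,0.5],[0.2,-0.65,-0.2,0,0.5],[0.2,-0.65,-0.2,0,0.5],[0.2,-0.65,-0.2,0,0.5],[0.2,-0.65,-0.2,0,0.5]]'
python3 - <<'E'
from h import *
qs=np.linspace(.105,1.44,24);p0=pull(.105)
for q in qs: print(round(q,3),((pull(q)-p0)[:2]*100).round(2),round(-np.degrees(q-.105),1))
E
```

```text
time_s: 3.73
position: [0.5379, 0.0138, 0.2135]
tcp_rot: [[-0.604, 0.797, -0.0], [0.797, 0.604, 0.0], [0.0, -0.0, -1.0]]
force: [-0.2, 0.4, 0.5]
opening: 0.244
grasp_force: 0.0
0.105 [0. 0.] -0.0
0.163 [ 0.31 -0.53] -3.3
0.221 [ 0.65 -1.  ] -6.7
0.279 [ 1.01 -1.41] -10.0
0.337 [ 1.41 -1.77] -13.3
0.395 [ 1.82 -2.06] -16.6
0.453 [ 2.27 -2.3 ] -20.0
0.511 [ 2.73 -2.47] -23.3
0.569 [ 3.21 -2.58] -26.6
0.627 [ 3.71 -2.63] -29.9
0.685 [ 4.23 -2.61] -33.3
0.743 [ 4.77 -2.53] -36.6
0.802 [ 5.32 -2.39] -39.9
0.86 [ 5.88 -2.19] -43.2
0.918 [ 6.45 -1.92] -46.6
0.976 [ 7.03 -1.6 ] -49.9
1.034 [ 7.61 -1.21] -53.2
1.092 [ 8.2  -0.77] -56.5
1.15 [ 8.79 -0.27] -59.9
1.208 [9.38 0.28] -63.2
1.266 [9.97 0.89] -66.5
1.324 [10.55  1.55] -69.8
1.382 [11.13  2.26] -73.2
1.44 [11.7   3.01] -76.5
```

Fingers still closing; finish closing.

```bash
python3 -m inch '[[0,0,0,0,0.3],[0,0,0,0,0.3],[0,0,0,0,0.3]]'; python3 -m inch '[[0,0,0,0,0.3],[0.3,-0.5,0,-3.3,0.3]]'
```

```text
time_s: 3.98
position: [0.5377, 0.0137, 0.2135]
tcp_rot: [[-0.604, 0.797, -0.0], [0.797, 0.604, -0.0], [0.0, -0.001, -1.0]]
force: [-1.4, -0.4, 0.7]
opening: 0.094
grasp_force: 29.8
time_s: 4.15
position: [0.5397, 0.0098, 0.2135]
tcp_rot: [[-0.557, 0.831, -0.002], [0.831, 0.557, 0.001], [0.002, -0.001, -1.0]]
force: [-2.2, 1.3, 1.2]
opening: 0.096
grasp_force: 29.9
```

```bash
python3 -m inch '[[0.35,-0.5,0,-3.4,0.3],[0.7,-0.9,0,-6.7,0.3],[1.1,-1.25,0,-10,0.3],[1.5,-1.55,0,-13.3,0.3],[1.95,-1.8,0,-16.7,0.3],[2.4,-1.95,0,-20,0.3],[2.9,-2.1,0,-23.3,0.3],[3.4,-2.1,0,-26.6,0.3],[3.9,-2.1,0,-30,0.3],[4.45,-2.0,0,-33.3,0.3]]'; python3 -m inch '[[0.55,0.12,0,-3.3,0.3],[1.1,0.35,0,-6.6,0.3],[1.7,0.6,0,-10,0.3],[2.3,0.9,0,-13.3,0.3],[2.85,1.3,0,-16.6,0.3],[3.45,1.75,0,-20,0.3],[4.0,2.25,0,-23.3,0.3],[4.6,2.8,0,-26.6,0.3]]'
```

```text
time_s: 4.98
position: [0.5846, -0.0124, 0.2135]
tcp_rot: [[-0.006, 1.0, -0.002], [1.0, 0.006, -0.002], [-0.002, -0.002, -1.0]]
force: [-2.4, -2.6, 1.7]
opening: 0.093
grasp_force: 29.9
time_s: 5.65
position: [0.6303, 0.0171, 0.2135]
tcp_rot: [[0.443, 0.897, -0.003], [0.897, -0.443, 0.0], [-0.001, -0.003, -1.0]]
force: [-3.0, 1.1, 1.9]
opening: 0.094
grasp_force: 29.9
```

```bash
python3 -m inch '[[0.6,0.6,0,-3.3,0.3],[1.2,1.27,0,-6.6,0.3],[1.75,2.0,0,-10,0.3],[2.32,2.72,0,-13.3,0.3],[2.5,3.0,0,-14,0.3],[2.5,3.0,0,-14,0.3],[2.5,3.0,0,-14,0.3]]'; python3 - <<'E'
from h import *
for q in (1.40,1.45): print(pull(q))
A=cap('scene','s2.png');B=cap('side')
im=np.hstack([cv2.resize(A[0][75:275,270:480],None,fx=1.9,fy=1.9,interpolation=3),cv2.resize(B[0][150:350,260:470],None,fx=1.9,fy=1.9,interpolation=3)]);cv2.imwrite('pics/c2.png',im)
E
```

```text
time_s: 6.23
position: [0.6526, 0.0445, 0.2135]
tcp_rot: [[0.643, 0.766, -0.009], [0.766, -0.643, -0.005], [-0.01, -0.004, -1.0]]
force: [-9.5, -6.3, 5.5]
opening: 0.091
grasp_force: 30.0
[0.65226183 0.04166829 0.232     ]
[0.65716005 0.04825502 0.232     ]
```

View pics/c2.png

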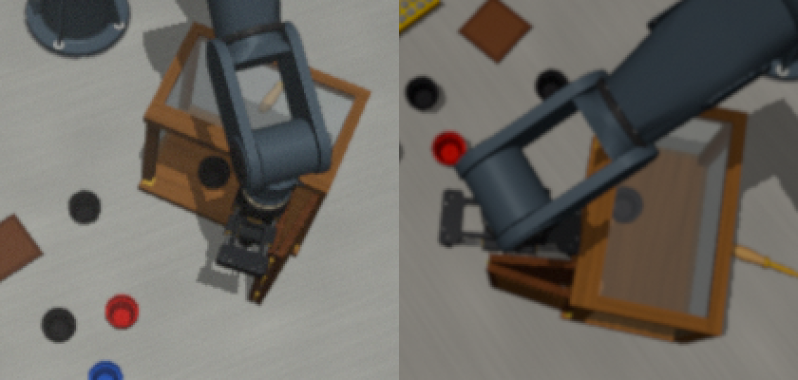

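```bash
python3 -m inch '[[0,0,0,0,3],[0,0,0,0,4],[0,0,0,0,4],[0,0,0,0,4],[0,0,3,0,4],[0,0,6,0,4],[0,0,10,0,4],[0,0,15,0,5]]'
python3 -m inch '[[-35,-37,3,30,5],[-35,-37,3,30,5],[-35,-37,3,30,5],[-35,-37,3,30,5],[-35,-37,3,30,5],[-35,-37,3,30,5],[-35,-37,3,30,5],[-35,-37,3,30,5],[-35,-37,3,30,5],[-35,-37,3,30,5]]'
python3 - <<'E'
from h import *
s=readout.read_state();print(s['joint_positions'].round(1))
A=cap('scene'); print(ray(*A[1:],222,70,.1),ray(*A[1:],145,118,0),ray(*A[1:],222,82,0),ray(*A[1:],190,25,.15))
E
```

```text
time_s: 7.0
position: [0.6559, 0.0472, 0.3554]
tcp_rot: [[0.644, 0.765, -0.003], [0.765, -0.644, 0.001], [-0.001, -0.003, -1.0]]
force: [0.9, 0.3, -0.6]
opening: 0.477
grasp_force: 0.0
time_s: 7.83
position: [0.3716, -0.2542, 0.38]
tcp_rot: [[0.174, 0.985, 0.001], [0.985, -0.174, -0.001], [-0.001, 0.001, -1.0]]
force: [1.1, -0.1, 0.1]
opening: 0.569
grasp_force: 0.0
[-48.7   6.5  92.4   0.   81.1 -38.6]
[-0.10362089 -0.30967739  0.1       ] [-0.07797172 -0.63919083  0.        ] [-0.12760307 -0.32100544  0.        ] [-0.30479777 -0.36303984  0.15      ]
```

```bash
python3 -m inch '[[-8,-4,0,7,5],[-8,-4,0,14,5],[-8,-4,0,21,5],[-8,-4,0,28,5],[-8,-4,0,35,5],[-8,-4,0,42,5],[-8,-4,0,49,5],[-8,-4,0,53,5],[-8,-4,0,53,5]]'
python3 -m inch '[[-4,4,0,0,5],[-8,8,0,0,5],[-8,8,0,0,5],[-8,8,0,0,5],[-8,8,0,0,5]]'
python3 - <<'E'
from h import *
s=readout.read_state();print(s['joint_positions'].round(1),s['qvel'].round(1))
E
```

```text
time_s: 8.63
position: [0.2932, -0.2932, 0.3797]
tcp_rot: [[-0.682, 0.731, 0.001], [0.731, 0.682, -0.0], [-0.001, 0.0, -1.0]]
force: [0.2, -0.4, 0.9]
opening: 0.58
grasp_force: 0.0
time_s: 9.05
position: [0.2126, -0.2126, 0.3799]
tcp_rot: [[-0.679, 0.734, 0.001], [0.734, 0.679, -0.002], [-0.003, -0.001, -1.0]]
force: [-0.4, -0.9, 0.5]
opening: 0.575
grasp_force: 0.0
[ -66.7   -9.1  107.4    0.    81.5 -109.5] [ 0.5  2.6 -3.3  0.1 -1.  -0.5]
```

```bash
python3 -m inch '[[-2,2,-4,0,5],[-4,4,-8,0,5],[-4,4,-12,0,5],[-4,4,-12,0,5],[-4,4,-12,0,5],[-4,4,-12,0,5]]'
python3 - <<'E'
from h import *
s=readout.read_state();print(s['joint_positions'].round(1),s['qvel'].round(1))
E
```

```text
time_s: 9.55
position: [0.1734, -0.1747, 0.2599]
tcp_rot: [[-0.68, 0.733, 0.0], [0.733, 0.68, -0.0], [-0.0, 0.0, -1.0]]
force: [0.9, -0.2, 0.8]
opening: 0.576
grasp_force: 0.0
[ -72.    -6.2  126.     0.    60.2 -114.9] [ 0.2 -1.4 -2.7 -0.   0.3 -0.5]
```

```bash
python3 -m inch '[[0,0,-4,0,5],[0,0,-8,0,5],[0,0,-12,0,5],[0,0,-12,0,5],[0,0,-12,0,5],[0,0,-12,0,5]]'
python3 - <<'E'
from h import *
s=readout.read_state();print(s['joint_positions'].round(1),s['qvel'].round(1))
E
```

```text
time_s: 10.05
position: [0.1737, -0.1756, 0.1396]
tcp_rot: [[-0.681, 0.732, 0.001], [0.732, 0.681, -0.001], [-0.001, -0.001, -1.0]]
force: [0.2, -0.1, 0.3]
opening: 0.578
grasp_force: 0.0
[ -72.    13.8  138.7    0.    27.4 -114.9] [-0.  -3.8  0.2  0.1  0.3 -0.1]
```

```bash
python3 -m inch '[[-2,2,0,0,5],[-4,4,0,0,5],[-4,4,0,0,5],[-4,4,0,0,5]]'
python3 - <<'E'
from h import *
s=readout.read_state();print(s['joint_positions'].round(1),s['qvel'].round(1))
E
```

```text
time_s: 10.38
position: [0.1515, -0.1539, 0.1638]
tcp_rot: [[-0.68, 0.733, -0.012], [0.733, 0.68, 0.005], [0.012, -0.005, -1.0]]
force: [0.2, -0.7, -0.4]
opening: 0.576
grasp_force: 0.0
[ -75.4    6.5  139.8   -1.    34.2 -117.5] [ 0.3  2.7 -0.6  0.1 -1.5  0. ]
```

```bash
python3 -m inch '[[4,-4,0,0,5],[4,-4,0,0,5],[4,-4,0,0,5],[4,-4,0,0,5]]'
python3 - <<'E'
from h import *
s=readout.read_state();print(s['joint_positions'].round(1),s['qvel'].round(1),s['tcp_rot'][:,2].round(4))
E
```

```text
time_s: 10.72
position: [0.1919, -0.1931, 0.1626]
tcp_rot: [[-0.682, 0.731, -0.013], [0.731, 0.682, 0.011], [0.017, -0.002, -1.0]]
force: [0.1, 1.0, 0.2]
opening: 0.573
grasp_force: 0.0
[ -68.7   11.2  132.5   -0.8   37.2 -111.1] [-0.8 -0.8  3.9 -0.1  0.9 -0.3] [-0.013   0.0112 -0.9999]
```

```bash
python3 -m inch '[[4,-4,4,-7,5],[8,-4,8,-14,5],[10,-4,12,-21,5],[12,-4,16,-28,5],[14,-4,20,-35,5],[16,-4,24,-42,5],[18,-4,28,-49,5],[22,-4,30,-56,5],[26,-4,30,-63,5],[30,-4,30,-70,5]]'
python3 -m inch '[[4,1,0,-7,5],[8,2,0,-14,5],[12,3,0,-21,5],[16,4,0,-28,5],[20,5,0,-35,5],[24,6,0,-42,5],[28,7,0,-49,5],[32,8,0,-56,5],[36,8,0,-63,5],[36,8,0,-70,5]]'
python3 -m inch '[[0,0,0,-3,5],[0,0,0,-3,5]]'
python3 - <<'E'
from h import *
s=readout.read_state();print(s['joint_positions'].round(1),s['qvel'].round(1),s['tcp_rot'][:,2].round(4))
E
```

```text
time_s: 11.55
position: [0.4536, -0.231, 0.4566]
tcp_rot: [[0.461, 0.887, 0.013], [0.887, -0.462, 0.014], [0.019, 0.005, -1.0]]
force: [-0.6, -2.1, -0.7]
opening: 0.578
grasp_force: 0.0
time_s: 12.38
position: [0.8192, -0.1503, 0.4425]
tcp_rot: [[0.992, -0.123, 0.015], [-0.123, -0.992, 0.001], [0.014, -0.003, -1.0]]
force: [0.4, -0.9, -3.2]
opening: 0.573
grasp_force: 0.0
time_s: 12.55
position: [0.8132, -0.151, 0.4488]
tcp_rot: [[0.985, -0.172, 0.015], [-0.172, -0.985, -0.001], [0.015, -0.001, -1.0]]
force: [0.1, 0.5, 0.2]
opening: 0.574
grasp_force: 0.0
[-18.3  44.4  20.8   0.2 113.9  81.7] [-0.6 -3.7  1.   0.1  0.  -4.5] [ 0.0146 -0.001  -0.9999]
```

```bash
cat > st.py <<'E'
from h import *
s=readout.read_state();print(s['time_s'],s['position'].round(3),s['joint_positions'].round(1),'z',s['tcp_rot'][:,2].round(3),'y',s['tcp_rot'][:,1].round(3),s['force'].round(1))
E
python3 -m inch '[[60,-10,0,0,5]]' >/dev/null; python3 st.py;python3 -m inch '[[60,-10,0,0,5]]' >/dev/null; python3 st.py; python3 -m inch '[[60,-10,0,0,5],[60,-10,0,0,5],[60,-10,0,0,5],[60,-10,0,0,5]]' >/dev/null; python3 st.py
```

```text
12.6333 [ 0.837 -0.154  0.447] [-18.   48.3  13.3   0.3 117.3  81.9] z [ 0.021 -0.002 -1.   ] y [-0.17  -0.985 -0.002] [ 0.1 -0.8  0.9]
12.7167 [ 0.856 -0.158  0.428] [-17.9  49.8  12.8   0.5 114.8  82.1] z [ 0.046 -0.006 -0.999] y [-0.17  -0.985 -0.001] [ 2.4 -0.1 -0.9]
13.05 [ 0.894 -0.162  0.374] [-17.5  53.5  12.6   0.7 109.3  82.6] z [ 0.08  -0.014 -0.997] y [-0.171 -0.985 -0.   ] [-0.6  0.4  0.6]
```

```bash
python3 -m inch '[[60,-10,35,0,5]]' >/dev/null; python3 st.py;python3 -m inch '[[60,-10,35,0,5]]' >/dev/null; python3 st.py; python3 -m inch '[[60,-10,35,0,5]]' >/dev/null;python3 -m inch '[[60,-10,35,0,5]]' >/dev/null;  python3 st.py; python3 -m inch '[[60,-10,35,0,5],[60,-10,35,0,5]]' >/dev/null; python3 st.py
```

```text
13.1333 [ 0.899 -0.163  0.374] [-17.5  53.4  12.9   0.9 108.1  82.7] z [ 0.097 -0.015 -0.995] y [-0.171 -0.985 -0.001] [-0.4  0.1 -2.4]
13.2167 [ 0.905 -0.163  0.385] [-17.5  52.9  12.7   1.1 107.   82.8] z [ 0.13  -0.022 -0.991] y [-0.171 -0.985 -0.   ] [ 0.8 -0.6  0.8]
13.3833 [ 0.917 -0.164  0.402] [-17.5  52.   12.5   1.4 104.6  82.9] z [ 0.188 -0.034 -0.982] y [-0.171 -0.985  0.001] [ 0.   0.6 -0.4]
13.55 [ 0.923 -0.165  0.411] [-17.4  51.6  12.5   1.7 103.2  83. ] z [ 0.218 -0.039 -0.975] y [-0.172 -0.985  0.001] [-0.6  0.5 -0.1]
```

```bash
python3 -m inch '[[60,-10,45,0,5]]' >/dev/null;python3 -m inch '[[60,-10,45,0,5]]' >/dev/null;python3 -m inch '[[60,-10,45,0,5]]' >/dev/null;python3 -m inch '[[60,-10,45,0,5]]' >/dev/null;  python3 st.py; python3 -m inch '[[60,-10,45,0,5]]' >/dev/null;python3 -m inch '[[60,-10,45,0,5]]' >/dev/null;python3 -m inch '[[60,-10,45,0,5]]' >/dev/null;python3 -m inch '[[60,-10,45,0,5]]' >/dev/null;  python3 st.py; python3 -m inch '[[60,-10,45,0,5]]' >/dev/null;python3 -m inch '[[60,-10,45,0,5]]' >/dev/null;python3 -m inch '[[60,-10,45,0,5]]' >/dev/null;python3 -m inch '[[60,-10,45,0,5]]' >/dev/null;  python3 st.py
```

```text
13.8833 [ 0.939 -0.166  0.446] [-17.5  49.7  12.5   2.4  99.1  83.2] z [ 0.317 -0.056 -0.947] y [-0.172 -0.985  0.001] [-0.   0.3  0.1]
14.2167 [ 0.957 -0.168  0.48 ] [-17.5  48.3  12.5   3.1  94.6  83.3] z [ 0.413 -0.073 -0.908] y [-0.172 -0.985  0.001] [ 0.2 -0.4 -0. ]
14.55 [ 0.977 -0.17   0.511] [-17.5  47.2  12.6   3.9  89.6  83.4] z [ 0.506 -0.089 -0.858] y [-0.172 -0.985  0.001] [-0.4 -0.2 -0.5]
```

```bash
python3 -m inch '[[60,-10,45,0,5]]' >/dev/null;python3 -m inch '[[60,-10,45,0,5]]' >/dev/null;python3 -m inch '[[60,-10,45,0,5]]' >/dev/null;python3 -m inch '[[60,-10,45,0,5]]' >/dev/null;  python3 st.py; 
python3 - <<'E'
from h import *
A=cap('scene');B=cap('side')
for n,a,b in (('red',(334,239),(287,229)),('blue',(325,274),(250,229)),('a',(314,184),(340,196)),('b',(301,245),(272,199))):
  print(n,ray(*A[1:],*a,.03).round(3),ray(*B[1:],*b,.03).round(3))
# refine black cups: dark blobs in initial side/scene images, axis point ~z .03
for fn,X,cs in (('scene0.png',A,[(314,184),(301,245)]),('side0.png',B,[(340,196),(272,199)])):
  im=cv2.imread('pics/'+fn).max(2)
  for u,v in cs:
    w=im[v-14:v+15,u-14:u+15]; m=(w<62).astype(np.uint8); n,l,st,ce=cv2.connectedComponentsWithStats(m); k=1+st[1:,4].argmax()
    x,y,ww,hh=st[k,:4]; print(fn,(u,v),'bbox',u-14+x,v-14+y,ww,hh,'cen',(u-14+ce[k][0]).round(1),(v-14+ce[k][1]).round(1),ray(*X[1:],u-14+ce[k][0],v-14+ce[k][1],.026).round(4))
for u,v in [(272,188),(292,203),(272,222),(254,208)]: print('coaster',ray(*A[1:],u,v,.008).round(3))
for u,v in [(221,233),(253,226),(268,267),(238,281)]: print('calc',ray(*A[1:],u,v,.04).round(3))
E
```

```text
14.8833 [ 0.997 -0.173  0.541] [-17.5  46.4  12.6   4.6  84.2  83.4] z [ 0.594 -0.104 -0.798] y [-0.172 -0.985  0.001] [-0.3 -0.4 -0.4]
red [ 0.638 -0.162  0.03 ] [ 0.639 -0.157  0.03 ]
blue [ 0.737 -0.234  0.03 ] [ 0.739 -0.228  0.03 ]
a [ 0.425 -0.15   0.03 ] [ 0.429 -0.147  0.03 ]
b [ 0.616 -0.272  0.03 ] [ 0.622 -0.273  0.03 ]
scene0.png (314, 184) bbox 307 176 16 16 cen 314.1 183.6 [ 0.4216 -0.149   0.026 ]
scene0.png (301, 245) bbox 293 238 17 17 cen 300.6 245.8 [ 0.6173 -0.2736  0.026 ]
side0.png (340, 196) bbox 332 187 18 18 cen 340.4 195.3 [ 0.4256 -0.1492  0.026 ]
side0.png (272, 199) bbox 263 190 19 19 cen 272.3 198.9 [ 0.6201 -0.2737  0.026 ]
coaster [ 0.375 -0.291  0.008]
coaster [ 0.455 -0.245  0.008]
coaster [ 0.496 -0.333  0.008]
coaster [ 0.424 -0.374  0.008]
calc [ 0.482 -0.506  0.04 ]
calc [ 0.498 -0.399  0.04 ]
calc [ 0.65  -0.398  0.04 ]
calc [ 0.658 -0.503  0.04 ]
```

```bash
python3 -m inch '[[60,-10,55,0,5]]' >/dev/null;python3 -m inch '[[60,-10,55,0,5]]' >/dev/null;python3 -m inch '[[60,-10,55,0,5]]' >/dev/null; python3 st.py; python3 -m inch '[[-4,0,-4,7,5],[-8,0,-8,14,5],[-12,0,-10,21,5],[-16,0,-12,28,5],[-20,0,-12,35,5]]' >/dev/null; python3 st.py
```

```text
15.2333 [ 1.006 -0.174  0.572] [-17.6  45.3  12.5   5.1  80.8  83.4] z [ 0.655 -0.115 -0.747] y [-0.172 -0.985  0.001] [-0.4  1.   0.5]
15.65 [ 0.858 -0.173  0.467] [-29.3  31.4  53.7  33.3  69.5  34.2] z [ 0.614  0.245 -0.75 ] y [ 0.371 -0.929  0.   ] [-0.5 -1.1 -0.3]
```

```bash
python3 -m inch '[[-3,-1,-2,7,5],[-6,-2,-4,14,5],[-9,-3,-6,21,5],[-12,-4,-8,28,5],[-15,-5,-10,35,5],[-18,-6,-12,42,5],[-21,-7,-14,49,5],[-24,-8,-15,56,5],[-26,-8,-15,63,5],[-26,-8,-15,70,5]]' >/dev/null; python3 st.py; python3 -m inch '[[0,0,0,7,8],[0,0,0,14,8],[0,0,0,21,8],[0,0,0,28,8],[0,0,0,35,8],[0,0,0,38,8],[0,0,0,38,8]]' >/dev/null; python3 st.py
```

```text
16.4833 [ 0.597 -0.257  0.319] [-45.7  40.3  58.8  28.8 111.2 -44. ] z [-0.018  0.662 -0.75 ] y [ 1.     0.026 -0.001] [1.5 0.1 0.8]
17.0667 [ 0.602 -0.253  0.319] [-36.8  48.2  42.3  11.6 129.4 -72.4] z [-0.42   0.508 -0.752] y [0.77  0.638 0.002] [ 0.4 -0.2 -0.3]
```

```bash
python3 -m inch '[[-3,3,-8,3.4,8.7],[-3,3,-8,3.4,8.7],[-3,3,-8,3.4,8.7],[-3,3,-8,3.4,8.7]]' >/dev/null; python3 st.py; python3 - <<'E'
from h import *
X=cap('wrist','w3.png')
for n,p in (('a',[.424,-.149,.021]),('b',[.619,-.273,.021]),('red',[.638,-.16,.021]),('in',case(.058,.039,.041))): print(n,proj(*X[1:],p))
E
```

```text
17.4 [ 0.568 -0.223  0.238] [-35.8  48.   55.6   8.5 117.5 -77.4] z [-0.453  0.489 -0.745] y [ 0.734  0.679 -0.001] [ 0.7 -0.5  0.1]
a [[282.11416427 191.95033388]]
b [[321.6474719  361.54947007]]
red [[392.97481265 298.42458636]]
in [[399.35473364 104.04114697]]
```

View pics/w3.png

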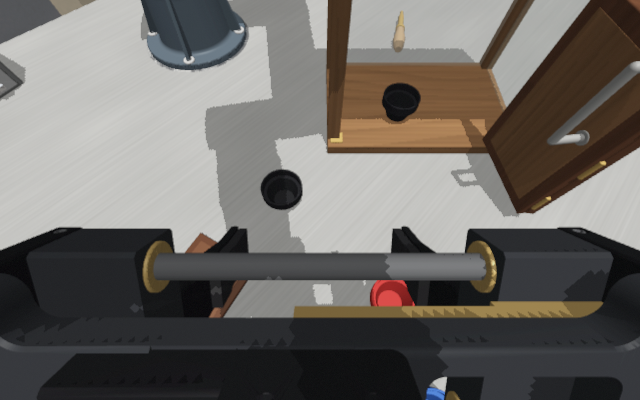

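```bash
python3 - <<'E'
from h import *
X=cap('wrist')
im=X[0].max(2)
for n,(u,v),z,ref in (('a',(281,190),.021,np.array([.424,-.149])),('in',(401,102),.041,case(.058,.039)[:2])):
    w=im[v-26:v+27,u-26:u+27]; m=(w<60).astype(np.uint8); k,l,st,ce=cv2.connectedComponentsWithStats(m); i=1+st[1:,4].argmax()
    x,y,ww,hh,_=st[i]; c=(u-26+x+ww/2-.5,v-26+y+hh/2-.5)
    # model silhouette bbox centre for comparison
    def sil(p,zb):
        t=np.linspace(0,2*np.pi,60); P=[[p[0]+r*np.cos(a),p[1]+r*np.sin(a),zb+h] for r,h in ((.03,.042),(.03,.026),(.0255,.026),(.0175,0)) for a in t]
        q=proj(*X[1:],P); return (q.min(0)+q.max(0))/2, np.ptp(q,axis=0)
    from scipy.optimize import fsolve
    s=fsolve(lambda p: sil(p,z-.021)[0]-np.array(c),ref)
    print(n,c,ww,hh,sil(s,z-.021)[1].round(1),s.round(4),'case',(s-O)@XA,(s-O)@YA)
for u,v,z in ((328,152,0),(490,152,0),(337,137,.02)): w=ray(*X[1:],u,v,z);print((w[:2]-O)@XA,(w[:2]-O)@YA)
E
```

```text
a (np.float64(281.0), np.float64(187.0)) 41 39 [42.  40.8] [ 0.4256 -0.1498] case -0.10163337038960621 0.2305241808644093
in (np.float64(400.5), np.float64(100.5)) 38 38 [38.9 39.2] [0.4578 0.095 ] case 0.05547519027387278 0.04007262675721438
-0.01480981709492836 0.159295890250862
-0.015316103052760995 -0.11892866427804327
0.0013438391320167442 0.14450427806329508
```

```bash
python3 st.py; python3 -m inch '[[4.9,-4.7,0,0,8.7],[4.9,-4.7,-4,0,8.7],[4.9,-4.7,-8,0,8.7],[4.9,-4.7,-12,0,8.7],[4.9,-4.7,-12,0,8.7],[4.9,-4.7,-12,0,8.7]]' >/dev/null; python3 st.py
```

```text
17.5 [ 0.571 -0.226  0.241] [-35.8  47.8  55.    8.5 117.6 -77.5] z [-0.446  0.484 -0.753] y [0.734 0.679 0.002] [ 1.1 -0.2  1.7]
18.0 [ 0.619 -0.272  0.119] [-36.5  60.6  45.1   7.9 115.2 -78.6] z [-0.45   0.487 -0.748] y [0.734 0.679 0.001] [ 0.8 -0.6  1.1]
```

```bash
python3 -m inch '[[-0.25,0.2,-3,0,8.7],[-0.25,0.2,-6,0,8.7],[-0.25,0.2,-9.4,0,8.7],[-0.25,0.2,-9.4,0,8.7],[-0.25,0.2,-9.4,0,8.7]]'; python3 -m inch '[[0,0,0,0,5],[0,0,0,0,5],[0,0,0,0,5],[0,0,0,0,5],[0,0,0,0,5],[0,0,0,0,5]]'
```

```text
time_s: 18.42
position: [0.6176, -0.27, 0.0285]
tcp_rot: [[-0.512, 0.733, -0.448], [0.55, 0.68, 0.485], [0.66, 0.002, -0.751]]
force: [0.5, 1.0, 0.6]
opening: 1.001
grasp_force: 0.0
time_s: 18.92
position: [0.6169, -0.2695, 0.0269]
tcp_rot: [[-0.511, 0.733, -0.449], [0.55, 0.68, 0.485], [0.661, 0.001, -0.751]]
force: [-0.3, -0.6, 3.6]
opening: 0.688
grasp_force: 30.0
```

```bash
python3 -m inch '[[0,0,3,0,5],[0,0,7,0,5],[0,0,10,0,5],[-0.6,4,10,0,5],[-1.2,8,10,0,5],[-1.8,12,9,0,5],[-2.4,16,8,0,5],[-3,20,7,0,5],[-3.3,22.9,6.7,0,5],[-3.3,22.9,6.7,0,5]]' >/dev/null; python3 -m inch '[[0,0,0,0,5],[0,0,0,0,5]]' >/dev/null; python3 st.py; python3 - <<'E'
from h import *
s=readout.read_state()
for n,p in (('target pre-insert',np.array([.4544,.0987,.093])),('nested',np.array([.4544,.0987,.063]))): print(n,((p-s['position'])*100).round(2))
print((s['position'][:2]-O)@XA,(s['position'][:2]-O)@YA,s['opening'],s['grasp_force'])
X=cap('wrist','w4.png')
im=cap('side')[0][150:350,260:470]
cv2.imwrite('pics/c4.png',np.hstack([X[0],np.zeros((400,0,3),np.uint8)]))
E
```

```text
19.9167 [ 0.584 -0.041  0.092] [-23.2  52.9  69.8  15.6  95.9 -70. ] z [-0.449  0.484 -0.751] y [0.733 0.681 0.001] [ 0.6 -0.6  1.3]
target pre-insert [-12.94  13.93   0.06]
nested [-12.94  13.93  -2.94]
-0.1297344755119105 0.04040347068755724 0.6896222827753961 29.99995740596205
```

View pics/w4.png

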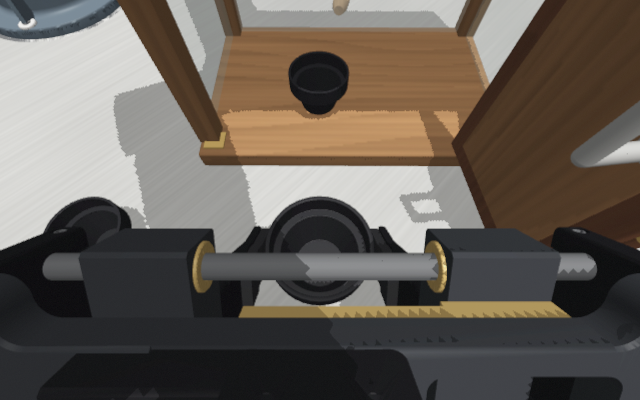

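```bash
python3 - <<'E'
from h import *
X=cap('wrist');im=X[0].max(2);u,v=319,83;w=im[v-38:v+38,u-38:u+38]; m=(w<45).astype(np.uint8); k,l,st,ce=cv2.connectedComponentsWithStats(m); i=1+st[1:,4].argmax()
x,y,ww,hh,_=st[i]; c=(u-38+x+ww/2-.5,v-38+y+hh/2-.5)
def sil(p,zb):
    t=np.linspace(0,2*np.pi,60); P=[[p[0]+r*np.cos(a),p[1]+r*np.sin(a),zb+h] for r,h in ((.03,.042),(.03,.026),(.0255,.026),(.0175,0)) for a in t]
    q=proj(*X[1:],P); return (q.min(0)+q.max(0))/2, np.ptp(q,axis=0)
from scipy.optimize import fsolve
s=fsolve(lambda p: sil(p,.02)[0]-np.array(c),[.4578,.095]); print(c,ww,hh,sil(s,.02)[1],s)
E
python3 -m inch '[[-2.4,2.6,0.3,0,5],[-4.8,5.2,0.3,0,5],[-7.2,7.75,0.3,0,5],[-9.6,10.3,0.3,0,5],[-9.6,10.3,0.3,0,5]]'
```

```text
(np.float64(318.0), np.float64(82.0)) 59 63 [61.05828551 64.20584691] [0.45704018 0.09426925]
time_s: 20.48
position: [0.4809, 0.0666, 0.0969]
tcp_rot: [[-0.505, 0.731, -0.458], [0.545, 0.682, 0.488], [0.669, -0.003, -0.743]]
force: [-1.3, -0.4, -0.6]
opening: 0.681
grasp_force: 30.0
```

```bash
python3 -m inch '[[-1.7,1.8,0,0,5],[-3.4,3.6,0,0,5],[-3.4,3.6,0,0,5],[-3.4,3.6,0,0,5]]'; python3 -m inch '[[0,0,0,0,5],[0,0,0,0,5]]'
```

```text
time_s: 20.82
position: [0.4533, 0.0985, 0.0957]
tcp_rot: [[-0.511, 0.733, -0.449], [0.549, 0.68, 0.485], [0.661, 0.001, -0.75]]
force: [0.4, 0.5, 0.4]
opening: 0.681
grasp_force: 30.0
time_s: 20.98
position: [0.4552, 0.0975, 0.0953]
tcp_rot: [[-0.511, 0.734, -0.447], [0.551, 0.679, 0.485], [0.66, 0.002, -0.751]]
force: [0.6, -0.1, -0.1]
opening: 0.685
grasp_force: 30.0
```

```bash
python3 -m inch '[[-0.1,0.05,-0.7,0,5],[-0.1,0.05,-1.4,0,5],[-0.1,0.05,-2.1,0,5],[-0.1,0.05,-2.1,0,5]]'; python3 -m inch '[[0,0,-0.4,0,5],[0,0,-0.8,0,5],[0,0,-1.0,0,5],[0,0,-1.0,0,5]]'
```

```text
time_s: 21.32
position: [0.4519, 0.0992, 0.0729]
tcp_rot: [[-0.509, 0.733, -0.451], [0.549, 0.68, 0.486], [0.663, -0.001, -0.749]]
force: [0.6, -0.5, -0.8]
opening: 0.687
grasp_force: 30.0
time_s: 21.65
position: [0.4522, 0.0994, 0.064]
tcp_rot: [[-0.51, 0.733, -0.45], [0.549, 0.68, 0.485], [0.662, 0.0, -0.749]]
force: [-0.6, 0.2, -0.5]
opening: 0.683
grasp_force: 30.0
```

```bash
python3 -m inch '[[0,0,-0.1,0,5],[0,0,-0.2,0,5],[0,0,-0.2,0,5]]'
```

```text
time_s: 21.9
position: [0.4525, 0.0994, 0.0628]
tcp_rot: [[-0.511, 0.733, -0.45], [0.549, 0.68, 0.486], [0.662, 0.001, -0.75]]
force: [0.1, 0.0, 1.1]
opening: 0.685
grasp_force: 30.0
```

```bash
python3 -m inch '[[0,0,-0.15,0,5],[0,0,-0.15,0,5],[0,0,-0.15,0,5]]'
```

```text
time_s: 22.15
position: [0.4524, 0.0995, 0.0627]
tcp_rot: [[-0.51, 0.733, -0.45], [0.548, 0.68, 0.487], [0.663, 0.002, -0.749]]
force: [0.6, -2.0, 7.9]
opening: 0.683
grasp_force: 30.0
```

```bash
python3 -m inch '[[0,0,0.1,0,6.5],[0,0,0.1,0,7.6],[0,0,0.1,0,8],[0,0,0.1,0,8],[0,0,0.1,0,8]]'; python3 -m inch '[[1.0,-1.1,0.3,0,8],[2.7,-2.9,0.3,0,8],[5.1,-5.5,0.3,0,8],[7.5,-8.1,0.3,0,8],[9.9,-10.7,0.3,0,8],[12.3,-13.3,0.5,0,8],[13.7,-14.8,1,0,8]]'; python3 st.py;  python3 - <<'E'
from h import *
X=cap('wrist','w5.png')
im=X[0].max(2)
for z in (.02,.036): 
  for p in [[.457,.0945]]:
    t=np.linspace(0,2*np.pi,60); P=[[p[0]+r*np.cos(a),p[1]+r*np.sin(a),z+h] for r,h in ((.03,.042),(.03,.026),(.0255,.026),(.0175,0)) for a in t]
    q=proj(*X[1:],P); print(z,q.min(0).round(1),q.max(0).round(1))
q=q.mean(0).astype(int);u,v=q;w=im[max(v-70,0):v+60,u-60:u+60]; m=(w<45).astype(np.uint8); k,l,st,ce=cv2.connectedComponentsWithStats(m); i=1+st[1:,4].argmax(); x,y,ww,hh,_=st[i]; print('seen',u-60+x,max(v-70,0)+y,u-60+x+ww,max(v-70,0)+y+hh)
E
```

```text
time_s: 22.57
position: [0.4523, 0.0994, 0.0618]
tcp_rot: [[-0.511, 0.733, -0.45], [0.549, 0.68, 0.485], [0.662, 0.001, -0.75]]
force: [0.5, -0.4, 0.1]
opening: 0.898
grasp_force: 0.0
time_s: 23.15
position: [0.5916, -0.0517, 0.0709]
tcp_rot: [[-0.511, 0.734, -0.447], [0.551, 0.679, 0.485], [0.66, 0.001, -0.752]]
force: [0.4, 0.2, -0.8]
opening: 0.92
grasp_force: 0.0
23.15 [ 0.592 -0.052  0.071] [-23.8  55.1  68.2  15.3  95.3 -70.5] z [-0.447  0.485 -0.752] y [0.734 0.679 0.001] [ 0.4  0.2 -0.8]
0.02 [287.4  21.2] [351.6  90. ]
0.036 [285.6   4.1] [353.4  77.3]
seen 287 5 353 90
```

```bash
python3 -m inch '[[0,-1,3,0,8.7],[-2,-2,6,0,8.7],[-5.4,-3.9,7,0,8.7],[-8.8,-5.8,7,0,8.7],[-12.2,-7.7,7,0,8.7],[-15.6,-9.4,7,0,8.7],[-17,-9.4,7,0,8.7],[-17,-9.4,5,0,8.7],[-17,-9.4,5,0,8.7],[-17,-9.4,5,0,8.7]]' >/dev/null; python3 -m inch '[[0,0,0,0,8.7],[0,0,0,0,8.7]]'
```

```text
time_s: 24.2
position: [0.4201, -0.1426, 0.1223]
tcp_rot: [[-0.512, 0.732, -0.449], [0.549, 0.681, 0.485], [0.661, 0.001, -0.75]]
force: [-0.5, 0.0, 1.3]
opening: 1.003
grasp_force: 0.0
```

```bash
python3 -m inch '[[0.2,-0.35,-3,0,8.7],[0.2,-0.35,-6,0,8.7],[0.2,-0.35,-9.6,0,8.7],[0.2,-0.35,-9.6,0,8.7],[0.2,-0.35,-9.6,0,8.7]]'; python3 -m inch '[[0,0,0,0,5],[0,0,0,0,5],[0,0,0,0,5],[0,0,0,0,5],[0,0,0,0,5],[0,0,0,0,5]]'
```

```text
time_s: 24.62
position: [0.4207, -0.1451, 0.0254]
tcp_rot: [[-0.508, 0.732, -0.453], [0.547, 0.681, 0.487], [0.665, 0.0, -0.747]]
force: [0.3, 0.7, 0.2]
opening: 0.998
grasp_force: 0.0
time_s: 25.12
position: [0.4219, -0.1465, 0.0271]
tcp_rot: [[-0.511, 0.733, -0.449], [0.55, 0.68, 0.485], [0.66, 0.001, -0.751]]
force: [0.5, -1.1, 3.3]
opening: 0.676
grasp_force: 30.0
```

```bash
python3 -m inch '[[0,0,3,0,5],[0,0,7,0,5],[1,0,10,0,5],[4.4,2.3,10,0,5],[7.8,4.6,10,0,5],[11.2,6.9,9.4,0,5],[14.6,9.2,8.8,0,5],[16.2,10.5,8.2,0,5],[16.2,10.5,8.2,0,5],[16.2,10.5,8.2,0,5]]' >/dev/null; python3 -m inch '[[0,0,0,0,5],[0,0,0,0,5]]'
```

```text
time_s: 26.12
position: [0.5826, -0.0421, 0.1083]
tcp_rot: [[-0.509, 0.734, -0.45], [0.55, 0.679, 0.486], [0.662, 0.0, -0.75]]
force: [0.2, 1.1, -0.7]
opening: 0.674
grasp_force: 30.0
```

```bash
python3 -m inch '[[-2.4,2.6,0,0,5],[-4.8,5.2,0,0,5],[-7.2,7.75,0,0,5],[-9.4,10.2,0,0,5],[-9.4,10.2,0,0,5]]'; python3 -m inch '[[-1.6,1.7,0,0,5],[-3.2,3.4,0,0,5],[-3.2,3.4,0,0,5],[-3.2,3.4,0,0,5]]'; python3 -m inch '[[0,0,0,0,5],[0,0,0,0,5]]'
```

```text
time_s: 26.53
position: [0.4823, 0.0646, 0.1099]
tcp_rot: [[-0.505, 0.732, -0.458], [0.545, 0.682, 0.488], [0.669, -0.003, -0.743]]
force: [-1.6, -0.1, -0.6]
opening: 0.676
grasp_force: 30.0
time_s: 26.87
position: [0.4568, 0.0944, 0.1086]
tcp_rot: [[-0.51, 0.733, -0.449], [0.55, 0.68, 0.485], [0.661, 0.001, -0.75]]
force: [-0.1, -0.5, -0.3]
opening: 0.675
grasp_force: 30.0
time_s: 27.03
position: [0.4589, 0.0935, 0.108]
tcp_rot: [[-0.511, 0.734, -0.447], [0.551, 0.679, 0.485], [0.66, 0.002, -0.751]]
force: [0.5, 0.4, 0.3]
opening: 0.676
grasp_force: 30.0
```

```bash
python3 -m inch '[[-0.1,0,-0.4,0,5],[-0.2,0,-0.8,0,5],[-0.4,0.25,-1.1,0,5],[-0.6,0.5,-1.3,0,5],[-0.6,0.5,-1.3,0,5]]'; python3 -m inch '[[0,0,-0.5,0,5],[0,0,-1.0,0,5],[0,0,-1.3,0,5],[0,0,-1.3,0,5]]';  python3 -m inch '[[0,0,-0.1,0,5],[0,0,-0.2,0,5],[0,0,-0.2,0,5]]'
```

```text
time_s: 27.45
position: [0.4504, 0.1004, 0.0945]
tcp_rot: [[-0.509, 0.733, -0.451], [0.549, 0.681, 0.486], [0.663, -0.0, -0.748]]
force: [-0.3, 0.3, -0.1]
opening: 0.675
grasp_force: 30.0
time_s: 27.78
position: [0.4517, 0.1, 0.0818]
tcp_rot: [[-0.51, 0.733, -0.449], [0.549, 0.68, 0.486], [0.662, 0.001, -0.749]]
force: [1.1, 0.3, 1.9]
opening: 0.679
grasp_force: 30.2
time_s: 28.03
position: [0.4517, 0.1001, 0.0811]
tcp_rot: [[-0.51, 0.733, -0.45], [0.548, 0.68, 0.487], [0.663, 0.002, -0.749]]
force: [-0.3, -0.0, 7.1]
opening: 0.678
grasp_force: 30.0
```

```bash
python3 -m inch '[[0.1,-0.15,0.2,0,5],[0.1,-0.15,0.2,0,5],[0.1,-0.15,0,0,5],[0.1,-0.15,-0.1,0,5],[0.1,-0.15,-0.1,0,5]]'
```

```text
time_s: 28.45
position: [0.4526, 0.0983, 0.0804]
tcp_rot: [[-0.51, 0.733, -0.45], [0.548, 0.68, 0.487], [0.663, 0.002, -0.749]]
force: [1.2, -2.5, 9.4]
opening: 0.68
grasp_force: 30.0
```

```bash
python3 -m inch '[[0,0,0.1,0,6.5],[0,0,0.1,0,7.6],[0,0,0.1,0,8],[0,0,0.1,0,8],[0,0,0.1,0,8]]'; python3 -m inch '[[1.0,-1.1,0.2,0,8],[2.7,-2.9,0.2,0,8],[5.1,-5.5,0.2,0,8],[7.5,-8.1,0.2,0,8],[9.9,-10.7,0.2,0,8],[12.3,-13.3,0.2,0,8],[13.7,-14.8,0,0,8],[13.7,-14.8,0,0,8]]'; python3 -m inch '[[0,0,-2,0,8],[0,0,-4,0,8],[0,0,-4,0,8]]' > /dev/null; python3 - <<'E'
from h import *
X=cap('wrist','w6.png')
im=X[0].max(2)
for z in (.02,.036,.052,.054): 
  for p in [[.456,.095]]:
    t=np.linspace(0,2*np.pi,60); P=[[p[0]+r*np.cos(a),p[1]+r*np.sin(a),z+h] for r,h in ((.03,.042),(.03,.026),(.0255,.026),(.0175,0)) for a in t]
    q=proj(*X[1:],P); print(z,q.min(0).round(1),q.max(0).round(1))
q=q.mean(0).astype(int);u,v=q;w=im[max(v-80,0):v+80,u-60:u+60]; m=(w<45).astype(np.uint8); k,l,st,ce=cv2.connectedComponentsWithStats(m); i=1+st[1:,4].argmax(); x,y,ww,hh,_=st[i]; print('seen',u-60+x,max(v-80,0)+y,u-60+x+ww,max(v-80,0)+y+hh)
cv2.imwrite('pics/w6c.png',cv2.resize(X[0][0:200,200:450],None,fx=3,fy=3,interpolation=3))
B=cap('side','sd6.png')
E
```

```text
time_s: 28.87
position: [0.4521, 0.0984, 0.0796]
tcp_rot: [[-0.51, 0.733, -0.45], [0.549, 0.68, 0.485], [0.662, 0.0, -0.75]]
force: [-0.5, 0.7, -0.3]
opening: 0.897
grasp_force: 0.0
time_s: 29.53
position: [0.5927, -0.0538, 0.0785]
tcp_rot: [[-0.512, 0.735, -0.444], [0.553, 0.678, 0.484], [0.657, 0.002, -0.754]]
force: [0.3, -0.1, -0.3]
opening: 0.913
grasp_force: 0.0
0.02 [285.  -12.1] [357.6  66.5]
0.036 [282.8 -33.5] [360.   50.8]
0.052 [280.3 -57.6] [362.7  33.3]
0.054 [279.9 -60.9] [363.1  30.9]
seen 285 0 359 67
```

View pics/w6c.png

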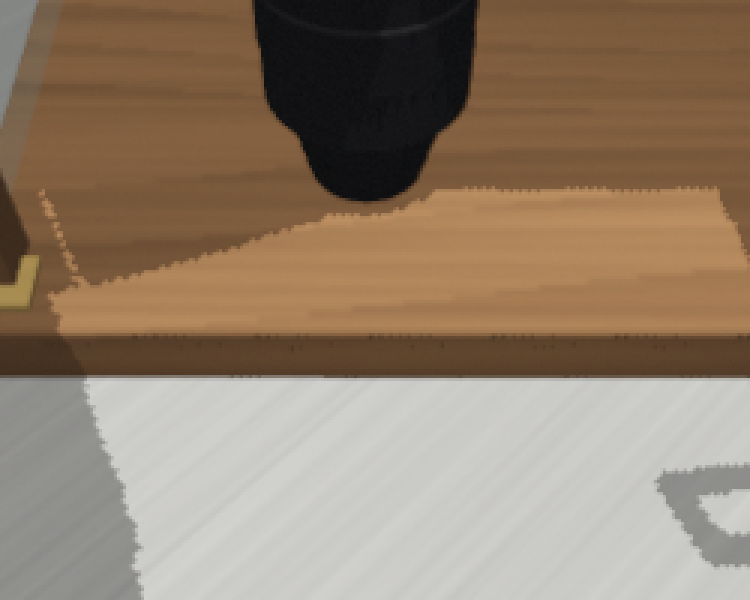

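The base cup stands square on the floor at crop (367,100), with collars flush above it. The top of the stack is out of frame, so I'll check its height numerically from higher up.

```bash
python3 -m inch '[[1.5,-1.7,4,0,8],[3,-3.3,8,0,8],[3,-3.3,10,0,8],[3,-3.3,10,0,8],[3,-3.3,10,0,8]]' > /dev/null; python3 -m inch '[[0,0,0,0,8],[0,0,0,0,8]]' >/dev/null; python3 - <<'E'
from h import *
X=cap('wrist','w7.png')
im=X[0].max(2)
for z in (.02,.036,.052,.054,.056): 
  for p in [[.456,.095]]:
    t=np.linspace(0,2*np.pi,60); P=[[p[0]+r*np.cos(a),p[1]+r*np.sin(a),z+h] for r,h in ((.03,.042),(.03,.026),(.0255,.026),(.0175,0)) for a in t]
    q=proj(*X[1:],P); print(z,q.min(0).round(1),q.max(0).round(1))
q=q.mean(0).astype(int);u,v=q;w=im[max(v-80,0):v+80,u-60:u+60]
for th in (40,45,52):
  m=(w<th).astype(np.uint8); k,l,st,ce=cv2.connectedComponentsWithStats(m); i=1+st[1:,4].argmax(); x,y,ww,hh,_=st[i]; print('seen',u-60+x,max(v-80,0)+y,u-60+x+ww,max(v-80,0)+y+hh)
# per-row extents of the blob
for r in range(0,m.shape[0],5):
  c=np.where(l[r]==i)[0]
  if len(c): print(max(v-80,0)+r,u-60+c[0],u-60+c[-1],end=' | ')
E
python3 st.py
```

```text
0.02 [295.5  56.3] [345. 109.]
0.036 [294.5  44.5] [346.1  99.8]
0.052 [293.4  31.7] [347.3  89.8]
0.054 [293.2  30.1] [347.4  88.5]
0.056 [293.1  28.4] [347.6  87.2]
seen 295 34 347 109
seen 295 34 347 109
seen 295 34 347 109
35 309 331 | 40 300 341 | 45 296 345 | 50 295 346 | 55 295 346 | 60 295 345 | 65 296 345 | 70 296 344 | 75 296 344 | 80 297 344 | 85 298 343 | 90 299 342 | 95 303 338 | 100 308 333 | 105 311 330 | 30.5167 [ 0.618 -0.082  0.139] [-25.   53.   60.6  15.  105.4 -69. ] z [-0.452  0.486 -0.748] y [ 0.733  0.681 -0.   ] [-0.4  0.5 -1.5]
```

```bash
python3 -m inch '[[-1,-1,2,-7,5],[-2,-1,4,-14,5],[-3,-1,6,-21,5],[-3,-1,7.9,-28,5],[-3,-1,7.9,-35,5],[-3,-1,7.9,-42,5],[-3,-1,7.9,-49,5],[-3,-1,7.9,-56,5],[-3,-1,7.9,-63,5],[-3,-1,7.9,-70,5]]' >/dev/null; python3 -m inch '[[0,0,0,-7,5],[0,0,0,-7,5],[0,0,0,-7,5]]' >/dev/null; python3 st.py; python3 - <<'E'
from h import *
s=readout.read_state();X=cap('wrist','w8.png')
h=s['tcp_rot'][:2,2];h/=np.linalg.norm(h);print(np.degrees(np.arctan2(h[1],h[0])))
for q in (1.40,1.45): print(q,proj(*X[1:],[pull(q,.25),pull(q,.16)]).round(1).tolist())
g=cv2.cvtColor(X[0],cv2.COLOR_BGR2HSV);u,v=proj(*X[1:],[pull(1.43,.2)])[0].astype(int);print(u,v)
m=((g[...,1]<40)&(g[...,2]>110)).astype(np.uint8)
for r in range(max(v-60,0),min(v+60,230),10):
  c=np.where(m[r,max(u-90,0):u+90])[0]+max(u-90,0); 
  sp=np.split(c,np.where(np.diff(c)>1)[0]+1) if len(c) else []
  print(r,[(int(a[0]),int(a[-1])) for a in sp if len(a)>3])
E
```

```text
31.6 [ 0.588 -0.092  0.218] [-40.4  30.3  98.5  46.2  65.7 -31.8] z [ 0.369  0.549 -0.75 ] y [ 0.829 -0.559 -0.001] [ 0.6 -0.9  0.3]
56.10896218848248
1.4 [[289.2, 37.6], [297.7, 122.2]]
1.45 [[290.3, 30.5], [298.3, 116.0]]
295 87
27 [(284, 296), (337, 384)]
37 [(336, 384)]
47 [(335, 384)]
57 [(334, 384)]
67 [(333, 384)]
77 [(333, 384)]
87 [(332, 384)]
97 [(205, 208), (300, 304), (333, 384)]
107 [(205, 213), (300, 303), (332, 384)]
117 [(205, 217), (331, 384)]
127 [(330, 384)]
137 [(330, 384)]
```

```bash
python3 -m inch '[[1.3,3.8,0,0,5],[2.6,7.6,0,0,5],[2.6,7.6,0,0,5],[4.3,10.1,0,0,5],[6,12.6,0,0,5],[7.6,15.1,0,0,5],[7.6,15.1,0,0,5],[7.6,15.1,0,0,5],[7.6,15.1,0,0,5]]'; python3 -m inch '[[0,0,0,0,0.3],[0,0,0,0,0.3],[0,0,0,0,0.3],[0,0,0,0,0.3],[0,0,0,0,0.3],[0,0,0,0,0.3],[0,0,0,0,0.3],[0,0,0,0,0.3]]'; python3 st.py
```

```text
time_s: 32.4
position: [0.6658, 0.058, 0.2184]
tcp_rot: [[0.419, 0.829, 0.371], [0.622, -0.56, 0.547], [0.661, 0.001, -0.75]]
force: [-0.9, -1.2, 1.2]
opening: 0.573
grasp_force: 0.0
time_s: 33.07
position: [0.6632, 0.0597, 0.2188]
tcp_rot: [[0.42, 0.83, 0.367], [0.621, -0.558, 0.55], [0.662, -0.003, -0.75]]
force: [-5.2, 0.1, 4.0]
opening: 0.091
grasp_force: 29.9
33.0667 [0.663 0.06  0.219] [-22.5  31.5  95.7  51.3  56.3 -19.7] z [ 0.367  0.55  -0.75 ] y [ 0.83  -0.558 -0.003] [-5.2  0.1  4. ]
```

```bash
python3 - <<'E'
from h import *
q0=1.44; d=.0126
def tcp(q):
    a=np.radians(56.1)+(q0-q)*.93; return pull(q)[:2]+d*np.array([np.cos(a),np.sin(a)]),np.degrees((q0-q)*.93)
t0=tcp(q0)[0]; print(t0)
for k,q in enumerate(np.append(np.arange(q0,0,-.0602),[0])):
    t,a=tcp(q); print(k,round(q,2),((t-t0)*100).round(2),a.round(1))
E
```

```text
[0.66321358 0.05736949]
0 1.44 [0. 0.] 0.0
1 1.38 [-0.65 -0.74] 3.2
2 1.32 [-1.31 -1.44] 6.4
3 1.26 [-1.98 -2.09] 9.6
4 1.2 [-2.66 -2.68] 12.8
5 1.14 [-3.34 -3.22] 16.0
6 1.08 [-4.02 -3.71] 19.2
7 1.02 [-4.7  -4.14] 22.5
8 0.96 [-5.37 -4.51] 25.7
9 0.9 [-6.04 -4.82] 28.9
10 0.84 [-6.7  -5.07] 32.1
11 0.78 [-7.34 -5.25] 35.3
12 0.72 [-7.98 -5.37] 38.5
13 0.66 [-8.59 -5.43] 41.7
14 0.6 [-9.19 -5.43] 44.9
15 0.54 [-9.77 -5.36] 48.1
16 0.48 [-10.33  -5.23] 51.3
17 0.42 [-10.86  -5.03] 54.5
18 0.36 [-11.37  -4.78] 57.7
19 0.3 [-11.85  -4.46] 60.9
20 0.24 [-12.3   -4.08] 64.2
21 0.18 [-12.72  -3.64] 67.4
22 0.12 [-13.1   -3.15] 70.6
23 0.06 [-13.45  -2.6 ] 73.8
24 0.0 [-13.74  -2.04] 76.7
```

```bash
python3 -m inch '[[-0.65,-0.75,0,3.2,0.3],[-1.3,-1.45,0,6.4,0.3],[-2,-2.1,0,9.6,0.3],[-2.65,-2.7,0,12.8,0.3]]'; python3 -m inch '[[-0.7,-0.55,0,3.2,0.3],[-1.35,-1.05,0,6.4,0.3],[-2.05,-1.45,0,9.6,0.3],[-2.7,-1.8,0,12.8,0.3],[-3.4,-2.15,0,16,0.3],[-4.05,-2.4,0,19.2,0.3]]'; python3 st.py
```

```text
time_s: 33.4
position: [0.6363, 0.0335, 0.2189]
tcp_rot: [[0.27, 0.934, 0.234], [0.698, -0.358, 0.621], [0.664, -0.004, -0.748]]
force: [-1.9, 5.8, -0.1]
opening: 0.086
grasp_force: 29.9
time_s: 33.9
position: [0.5965, 0.0098, 0.219]
tcp_rot: [[0.026, 0.999, 0.019], [0.746, -0.032, 0.665], [0.665, -0.003, -0.746]]
force: [0.1, 6.8, -2.4]
opening: 0.086
grasp_force: 29.8
33.9 [0.596 0.01  0.219] [-28.4  35.5  86.8  36.9  81.6 -40.1] z [ 0.019  0.665 -0.746] y [ 0.999 -0.032 -0.003] [ 0.1  6.8 -2.4]
```

```bash
python3 -m inch '[[-0.65,-0.2,0,3.2,0.3],[-1.3,-0.3,0,6.4,0.3],[-1.9,-0.35,0,9.6,0.3],[-2.5,-0.35,0,12.8,0.3],[-3.05,-0.3,0,16,0.3],[-3.65,-0.15,0,19.2,0.3],[-4.15,0.05,0,22.4,0.3],[-4.65,0.3,0,25.6,0.3],[-5.15,0.6,0,28.8,0.3],[-5.6,1.0,0,32,0.3]]'; python3 st.py; python3 -m inch '[[-0.4,0.45,0,3.2,0.3],[-0.8,0.95,0,6.4,0.3],[-1.15,1.5,0,9.6,0.3]]'; python3 -m inch '[[-0.3,0.55,0,3,0.3],[-0.4,0.75,0,3,0.3],[-0.4,0.75,0,3,0.3]]'; python3 st.py
```

```text
time_s: 34.73
position: [0.5412, 0.0128, 0.2188]
tcp_rot: [[-0.376, 0.865, -0.333], [0.654, 0.502, 0.566], [0.657, -0.005, -0.754]]
force: [-6.2, -13.6, 2.7]
opening: 0.087
grasp_force: 30.1
34.7333 [0.541 0.013 0.219] [-23.6  38.2  80.3  22.8  96.2 -58.3] z [-0.333  0.566 -0.754] y [ 0.865  0.502 -0.005] [ -6.2 -13.6   2.7]
time_s: 34.98
position: [0.5259, 0.0283, 0.2189]
tcp_rot: [[-0.474, 0.767, -0.433], [0.579, 0.641, 0.503], [0.663, -0.012, -0.748]]
force: [-13.4, -10.8, 0.3]
opening: 0.086
grasp_force: 30.0
time_s: 35.23
position: [0.5207, 0.0383, 0.219]
tcp_rot: [[-0.501, 0.733, -0.461], [0.551, 0.68, 0.483], [0.667, -0.012, -0.745]]
force: [-12.0, -7.5, 1.0]
opening: 0.083
grasp_force: 30.0
35.2333 [0.521 0.038 0.219] [-18.9  38.9  79.2  18.2  99.9 -64.6] z [-0.461  0.483 -0.745] y [ 0.733  0.68  -0.012] [-12.   -7.5   1. ]
```

```bash
python3 -m inch '[[-0.2,-0.2,0,0,0.3],[-0.4,-0.35,0,0,0.3],[-0.5,-0.2,0,0,0.3],[-0.6,-0.1,0,0,0.3],[-0.6,-0.1,0,0,0.3],[-0.6,-0.1,0,0,0.3]]'; python3 - <<'E'
from h import *
s=readout.read_state();print(s['force'][:2]@XA,s['force'][:2]@YA)
h=s['tcp_rot'][:2,2];h=h/np.linalg.norm(h)
b=s['position'][:2]-.0126*h-O; print('bar case',b@XA,b@YA,'shut expects -.046,.030')
X=cap('side','s9.png');A=cap('scene','sc9.png')
E
```

```text
time_s: 35.73
position: [0.5208, 0.0383, 0.2189]
tcp_rot: [[-0.507, 0.737, -0.447], [0.553, 0.676, 0.487], [0.661, -0.0, -0.75]]
force: [-2.6, -4.9, -0.1]
opening: 0.089
grasp_force: 30.1
-1.752871785721611 5.243395586162795
bar case -0.04157625703165048 0.03280000350525452 shut expects -.046,.030
```

```bash
python3 -m inch '[[-0.4,0.1,0,0,0.3],[-0.6,0.2,0,0,0.3],[-0.6,0.2,0,0,0.3],[-0.6,0.2,0,0,0.3]]'; python3 - <<'E'
from h import *
s=readout.read_state();print(s['force'][:2]@XA,s['force'][:2]@YA)
h=s['tcp_rot'][:2,2];h=h/np.linalg.norm(h)
b=s['position'][:2]-.0126*h-O; print('bar case',b@XA,b@YA,'shut expects -.046,.030')
E
```

```text
time_s: 36.17
position: [0.5206, 0.0386, 0.2186]
tcp_rot: [[-0.514, 0.74, -0.433], [0.559, 0.672, 0.486], [0.651, 0.008, -0.759]]
force: [7.6, -6.8, 0.8]
opening: 0.081
grasp_force: 30.2
-10.172832299853086 -0.9537786060574973
bar case -0.04127374222657936 0.03289641277768594 shut expects -.046,.030
```

```bash
python3 -m inch '[[0,0,0,0,2],[0,0,0,0,4],[0,0,0,0,5],[0,0,0,0,5],[0,0,0,0,5]]'; python3 -m inch '[[1,-1.1,0,0,5],[2.7,-2.9,0,0,5],[5.1,-5.5,0,0,5],[7.5,-8.1,0,0,5],[9.9,-10.7,1,0,5],[12,-13,3,0,5],[14,-15,5,0,5],[14,-15,5,0,5],[14,-15,5,0,5]]'; python3 - <<'E'
from h import *
s=readout.read_state()
X=cap('wrist','w10.png')
for q in (0,.02,.05,.1): print(q,proj(*X[1:],[pull(q,.25),pull(q,.16)]).round(1).tolist())
u,v=proj(*X[1:],[pull(0,.2)])[0].astype(int)
g=cv2.cvtColor(X[0],cv2.COLOR_BGR2HSV); m=((g[...,1]<60)&(g[...,2]>100)).astype(np.uint8)
for r in range(v-40,v+40,8):
  c=np.where(m[r,u-50:u+50])[0]+u-50; sp=np.split(c,np.where(np.diff(c)>1)[0]+1) if len(c) else []
  print(r,[(int(a[0]),int(a[-1])) for a in sp if len(a)>2])
E
```

```text
time_s: 36.58
position: [0.5147, 0.0415, 0.2189]
tcp_rot: [[-0.507, 0.738, -0.447], [0.552, 0.675, 0.489], [0.662, 0.001, -0.749]]
force: [-0.6, 0.4, -0.4]
opening: 0.38
grasp_force: 0.0
time_s: 37.33
position: [0.6558, -0.1102, 0.2691]
tcp_rot: [[-0.508, 0.738, -0.444], [0.554, 0.674, 0.489], [0.66, 0.002, -0.751]]
force: [-0.4, 0.5, -1.3]
opening: 0.575
grasp_force: 0.0
0 [[322.4, 61.8], [321.4, 125.9]]
0.02 [[321.5, 63.4], [320.7, 127.3]]
0.05 [[320.2, 65.8], [319.7, 129.5]]
0.1 [[318.5, 69.7], [318.4, 132.9]]
61 [(315, 324)]
69 [(317, 324)]
77 [(317, 324)]
85 [(317, 323)]
93 [(317, 323)]
101 [(317, 323)]
109 [(317, 323)]
117 [(317, 323)]
125 [(317, 322)]
133 []
```

```bash
python3 - <<'E'
from h import *
X=cap('wrist'); im=X[0].astype(int)
print([int(im[r,319].max()) for r in range(120,136)])
print('sill edge col 320:',[(r,im[r,300].tolist()) for r in range(196,226,3)])
P=[case(-.016,.03,0),case(-.016,.03,.02),case(-.012,.02,.024),case(-.012,.03,.258)]
print(proj(*X[1:],P).round(1).tolist(), X[0].shape)
# door face lower edge (z=24) at several y, q=0 vs 0.04
for q in (0,.04):
  out=[]
  for y in (-.12,-.06,0,.06,.12):
    x=-(y+.14)*np.sin(q) if y<=0 else -(.14-y)*np.sin(q)
    out.append(proj(*X[1:],[case(x-.012,y,.258)])[0].round(1).tolist())
  print(q,out)
# header-bottom / door-top not visible; print vertical gradient of dark->door bottom
g=cv2.cvtColor(X[0],cv2.COLOR_BGR2GRAY).astype(int)
for y in (-.12,-.06,0,.06,.12):
  u,v=proj(*X[1:],[case(-.012,y,.024)])[0]; u=int(round(u));v=int(round(v)); print(y,u,v,g[v-8:min(v+16,400),u].tolist())
E
```

```text
[113, 113, 113, 114, 113, 113, 114, 113, 114, 115, 97, 94, 100, 100, 100, 99]
sill edge col 320: [(196, [206, 209, 210]), (199, [209, 212, 212]), (202, [207, 210, 210]), (205, [207, 210, 211]), (208, [206, 209, 209]), (211, [205, 209, 208]), (214, [207, 210, 210]), (217, [205, 209, 208]), (220, [209, 212, 213]), (223, [206, 209, 209])]
[[320.6, 175.0], [320.6, 168.8], [326.5, 165.5], [322.2, 31.8]] (400, 640, 3)
0 [[476.5, 31.3], [414.9, 31.5], [353.2, 31.7], [291.2, 31.9], [229.1, 32.1]]
0.04 [[476.7, 31.8], [415.4, 33.6], [353.5, 35.4], [291.1, 34.0], [229.0, 32.7]]
-0.12 409 165 [81, 80, 72, 58, 53, 50, 51, 64, 85, 128, 135, 106, 75, 69, 69, 66, 72, 188, 211, 211, 210, 210, 209, 211]
-0.06 374 165 [71, 71, 62, 48, 48, 51, 49, 57, 95, 134, 141, 121, 88, 74, 75, 72, 79, 185, 209, 209, 208, 207, 208, 208]
0 338 165 [76, 77, 70, 63, 63, 69, 73, 80, 119, 142, 146, 128, 94, 76, 77, 76, 71, 186, 209, 207, 208, 209, 209, 210]
0.06 303 166 [73, 69, 58, 50, 50, 50, 58, 99, 134, 143, 129, 94, 74, 75, 75, 71, 154, 199, 209, 210, 212, 212, 212, 210]
0.12 267 166 [76, 76, 58, 45, 51, 55, 59, 89, 138, 150, 139, 99, 69, 72, 71, 68, 161, 201, 211, 213, 212, 210, 208, 208]
```

```bash
python3 -m inch '[[0,0,0,0,5],[0,0,0,0,5],[0,0,0,0,5]]'; python3 -c "
from rig import bot
print(bot.hand_in())"
```

```text
time_s: 37.68
position: [0.6542, -0.108, 0.2687]
tcp_rot: [[-0.506, 0.737, -0.448], [0.552, 0.676, 0.489], [0.663, 0.0, -0.749]]
force: [0.2, -0.2, -0.7]
opening: 0.58
grasp_force: 0.0
the job is handed in; nothing more can be done
None
```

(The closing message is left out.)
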